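# Press a new bearing bushing into the food-processor base and lock it

## Robot

A 6-joint arm with a two-finger parallel gripper is mounted at the origin on the work surface. World frame = base frame: x ahead of the robot, y to its left, z up, the work surface at z = 0. Lengths are in mm, angles in rad, forces in N, time in s.
With the tool pointing down it reaches from about 350 to 975 mm from the base axis. Payload 7.1 kg.
Tool frame: the origin (TCP) lies midway between the tips of the shut fingers; the grasp point (between the pads) lies 19 mm behind it (ctrl.tcp_to_grasp is the distance from the TCP to the grasp point, in mm); z points along the fingers, y is the line along which they close (so a half turn about z gives the same grasp; the last joint's range is limited). The gripper opens to 88 mm and grips with 3 to 60 N. Pads are 20 mm wide; open, the fingers measure 115 mm over their backs; the gripper's body (75 mm by 178 mm) begins 61 mm behind the grasp point.
Start: joints at [1.327, 0.423, 1.63, -0, 1.089, -0.019], TCP at [139.288, 609.265, 222.675] pointing down, gripper open.
Joint ranges: [-3, 3], [-0.9, 2.11], [0.09, 2.58], [-1.31, 4.45], [0.11, 2.69], [-2.54, 2.54]. Speed limits (rad/s): [2.39, 2.39, 3.01, 3.14, 3.14, 3.14].

## Interface

Orientations are given as a rotation vector (axis times angle).
In Python, from workcell import get_obs, cams, ticket, boxes_of, ctrl gives the robot as it stands.
- The arm moves only by the shell command python3 -m creep 'ROWS' [OPENING]. ROWS is JSON, one flat list of numbers, 4 for each row, row after row: the shift along the world's x, y, z in m, then the turn about the world's z in rad. In form: [tx, ty, tz, spin, tx, ty, tz, spin, ...]. A call has 1 to 10 rows; each row is the pose to reach, as a shift and turn from the pose commanded when the call began; what a row does not reach only later rows make up. A row lasts 1/12 s, in which the tool goes at most 41.7 mm and 7.16 degrees, less where a joint would pass 70% of its speed; a pose out of reach is approached as far as the arm can. A call with a gripper value outside its range is refused whole. OPENING is the opening, from 0 (shut) to 1 (fully open), set as the call begins (- or left out, the last holds). The fingers move at their own pace and stop on an object; the grip force is fixed at half the most. Time passes only in rows, so rows that repeat a pose let the fingers close. It gives the time, the measured TCP pose, the force, the opening and the grip force at its end, in the units of the state.
- get_obs(): the state, without advancing time (a new reading comes with each control period).
- cams.get_image(name): name is "scene" or "top" or "wrist"; returns (picture, depth): 420x560x3 uint8, red, green, blue; 420x560 float32, mm along the optical axis (not along the pixel's ray), 0 where there is no reading.
- cams.get_calibration(name): a dict with "mtx" (3x3 intrinsics, pixels), "R" (3x3) and "t" (3): a world point X has camera coordinates R X + t; the wrist camera has in their place "mount" (4x4, takes a point from camera to tool coordinates, whose origin is the TCP and whose axes are the flange's). Camera axes: x right, y down, z forward; pixel columns grow to the right and rows downward; lengths in mm; the calibration is good to about 2 mm. A picture is of the moment at which its call begins: read the wrist's pose just before it. get_calibration takes no time and is no camera call.
- ticket.close_job(): hands the job in; it is judged then, once.
Trained networks look in the newest picture that a camera, given by its name, has taken for a name from the list of things; names that differ only in an ending like _2 or _b are one class to them, and where a whole thing is asked for, a point or a joint stands for the part that bears it (a point fixed in the world has none). Each returns a list of dicts, best first, with "score" (0 to 1); they miss things now and then, are a little off and sometimes report something else, mostly with a low value. They report only what shows in the picture. A call takes as long as a camera call.
- boxes_of(camera, target): "centre" ([column, row] in pixels, amid what is visible of it).
The state is a dict: "t": time; "qpos": joint angles; "qvel": joint speeds; "joint_torque": joint torques, N m; "ee_pos": TCP position; "orientation": TCP orientation; "ft_force": force on the tool from outside, world axes, zero at the start; "moment": the same for the moment, N m; "width": finger opening in mm; "grasp_force": force on a finger pad.
Only numpy, scipy, OpenCV 4.12 (cv2) and the standard library are available. Lean on these libraries where they do the work, as an engineer would, in place of code of your own. Each camera call takes 0.05 s, during which the arm holds its last target. There are 200 camera calls.

## Task

Fit the new bright bronze bushing into the bore of the red food-processor base: press it down gently but fully home, until its shoulder sits flush on the aluminium top, never pushing down harder than about 25 N. Then slide the retaining fork, the one with the yellow tab, fully shut over the shoulder and let go. Leave the old black bushing and everything else where it is.

Things in the scene. Friction and masses are not known exactly. Their poses are not given: they have to be found in the camera images.
- bush: New bright bronze bushing, one solid round part, 0.15-0.3 kg, 60 mm tall, standing upright (z up) on its spigot on the wooden chopping board. From below: spigot 24 mm dia, 30 mm long, its foot tapered to 18 mm dia over 4 mm; shoulder 44 mm dia, 6 mm thick; grip collar 22 mm dia, 24 mm tall, flat top with a dark spot. Origin: centre of the spigot's foot.
- shoulder (a point): Centre of the underside of the bushing's shoulder, 30 mm above the foot of the spigot; fully home it lies at the point 'bore'.
- bore (a point): Centre of the bore's mouth in the flat aluminium top, 94 mm above the worktop. Vertical bore, 25.5 mm dia, 2 mm chamfer. The spigot slides in freely until its foot meets a tight black liner ring, 12 to 17 mm down (differs each time), which it must drive ahead of it to 30 mm depth, with about 17 N throughout; the ring stays where it is pushed. Axes turn with the base: x from the bore towards the fork's tab, z up.
- base: Fixed black foot plate, 170 by 150 mm, under the red food-processor motor base (150 by 130 mm, aluminium top). Origin under its centre, on the worktop; its x axis is that of 'bore', which lies at x = -25 mm.
- motor (a joint): How far the motor base has sunk on its rubber feet, in m: 0 unloaded, 1 mm for each 5 N of downward push; it springs back when let go. So the bore gives way while the bushing is driven in.
- fork (a joint): Travel of the steel retaining fork in m: 0 to 0.006 as found (open), 0.030 fully shut at its stop. Slides towards -x of 'bore' with about 3 N friction, stays where left. Its two prongs, 4 mm thick, 26 mm apart, undersides 8 mm above the aluminium top, pass either side of the collar, 2 mm above a seated shoulder; a proud shoulder blocks them.
- tab (a point): Centre of the top of the fork's yellow upright tab: 10 mm thick along x of 'bore', 24 mm wide, 26 mm tall, its top 38 mm above the aluminium top, 74 mm from the bore's axis (+x) with the fork at 0. Push its far side or pinch it. Two guide rails 13 mm high flank the fork, 28 mm either side of its centre line.
- worn: the old worn bushing, same shape and size as the new one but almost black; to be left alone. Origin at the centre of its underside
- coupling: white plastic drive coupling, 38 mm across, 40 mm tall, standing on the chopping board; origin under its centre
- screwdriver: red-handled screwdriver, about 200 mm, lying on the worktop; origin under its middle
- mug: white mug, 80 mm across, 90 mm tall; origin under its centre
- soap: yellow soap bottle, 60 mm across, 120 mm tall; origin under its centre
- jar: glass jar with a steel lid, 72 mm across, 90 mm tall; origin under its centre
- bowl: glass bowl, 130 mm across, 75 mm tall; origin under its centre
- spoon: wooden spoon, about 240 mm, lying on the worktop; origin under its middle

How it is judged:
By the outcome, as a careful person would: the job done as asked, in the order asked, and still so for the second after the job is handed in, with the robot touching nothing.
It also fails if it takes over 56 s, if anything falls off the work surface, if the arm or the gripper's body presses on something with over 40 N, if the wrist force passes 120 N, or if a joint passes its speed limit or range.

## Working session

There is one attempt and no reset: what is moved stays moved. The work goes in short steps, Python scripts to look and compute and a shell command to move; the robot and the scene stay as the last step left them, time stands still between calls to the robot, and variables do not carry over. Pictures are saved under pics/ and viewed, at most 10 in all, crops included, and the job is handed in when it is done.

```bash
mkdir -p pics; ls
cat > h.py <<'E'
import numpy as np,cv2
from scipy.spatial.transform import Rotation as Ro
from workcell import get_obs,cams,ticket,boxes_of,ctrl
def grab(n):
    o=get_obs(); im,d=cams.get_image(n); c=cams.get_calibration(n)
    if n=="wrist":
        T=np.eye(4);T[:3,:3]=Ro.from_rotvec(o["orientation"]).as_matrix();T[:3,3]=o["ee_pos"]
        M=T@np.array(c["mount"])
    else:
        M=np.eye(4);R=np.array(c["R"]);M[:3,:3]=R.T;M[:3,3]=-R.T@np.array(c["t"])
    return im,d,np.array(c["mtx"]),M
def cloud(d,K,M):
    v,u=np.indices(d.shape)
    P=np.stack([(u-K[0,2])/K[0,0]*d,(v-K[1,2])/K[1,1]*d,d],-1)
    return P@M[:3,:3].T+M[:3,3]
def onplane(u,v,z,K,M):
    r=M[:3,:3]@np.array([(u-K[0,2])/K[0,0],(v-K[1,2])/K[1,1],1]); return M[:3,3]+r*(z-M[2,3])/r[2]
def save(n,im): cv2.imwrite("pics/"+n+".png",im[...,::-1])
E
python3 - <<'E'
from h import *
np.set_printoptions(precision=1,suppress=True)
o=get_obs();print(o)
for n in("top","scene"):
    im,d,K,M=grab(n);save(n,im);P=cloud(d,K,M);np.savez(n,im=im,d=d,K=K,M=M)
    print(n,K[0],M[:3,3])
    for t in("bush","worn","bore","base","tab","fork","coupling"):
        for b in boxes_of(n,t)[:2]:
            u,v=map(int,np.round(b["centre"]));print(t,b["centre"],round(b["score"],2),P[v,u])
E
```

```text
pics
{'t': 0.0, 'qpos': array([ 1.3,  0.4,  1.6,  0. ,  1.1, -0. ]), 'qvel': array([-0., -0., -0.,  0.,  0.,  0.]), 'joint_torque': array([  0. , -54.5, -27.4,   0.1,   0. ,  -0. ]), 'ee_pos': array([139.1, 608.7, 221.9]), 'orientation': array([-0.4, -3.1,  0. ]), 'ft_force': array([ 0.2, -0.5,  0.1]), 'moment': array([ 0.,  0., -0.]), 'grasp_force': 0.0, 'width': 88.00705017512462}
top [382.3   0.  274.1] [ 445.7  -43.2 1113.4]
bush [322.5, 227.3] 0.76 [ 495.8 -175.5   73.2]
bush [107.2, 267.5] 0.73 [366.8 432.5   0.5]
worn [342.4, 199.2] 0.57 [ 574.  -229.6   72.1]
bore [229.6, 213.5] 0.68 [523.7  73.4  95.2]
base [236.0, 214.3] 0.79 [524.2  57.5  94. ]
tab [231.4, 198.5] 0.58 [565.6  71.1 104.9]
fork [228.1, 196.8] 0.47 [567.2  78.3 112.5]
coupling [358.8, 229.2] 0.46 [ 494.5 -284.6   35.8]
scene [397.    0.  282.3] [1169.5  -60.3 1133.6]
worn [218.9, 222.3] 0.68 [ 587. -242.   73.]
worn [240.6, 201.6] 0.41 [ 505.5 -178.6   51.9]
bore [320.2, 207.9] 0.73 [579.9  62.7 123.5]
base [321.7, 205.5] 0.9 [577.7  68.2 130.9]
tab [324.3, 204.2] 0.52 [570.2  74.9 129.4]
fork [321.9, 204.8] 0.67 [572.7  68.8 128.3]
coupling [323.8, 288.7] 0.5 [793.8  63.4  25. ]
```

Run:
```python
from h import *
a=np.load("top.npz")["im"];save("top2",cv2.resize(a[150:330,90:390],(800,480),interpolation=cv2.INTER_CUBIC))
```

```text
(no output)
```

View pics/top2.png

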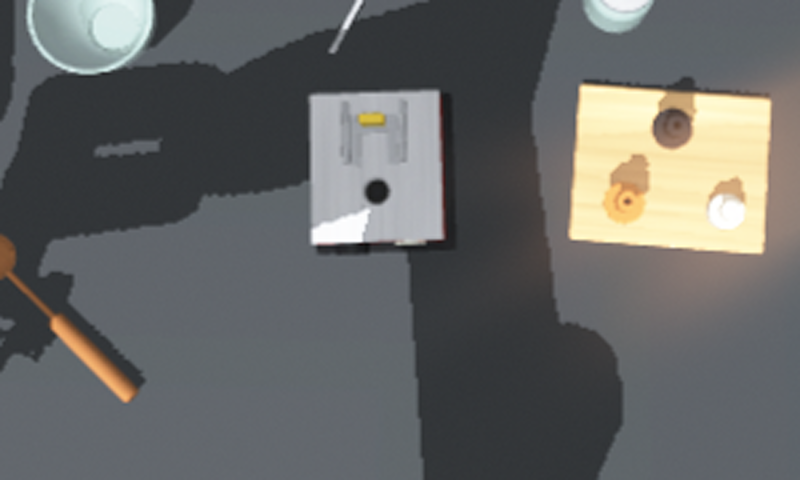

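View pics/scene.png

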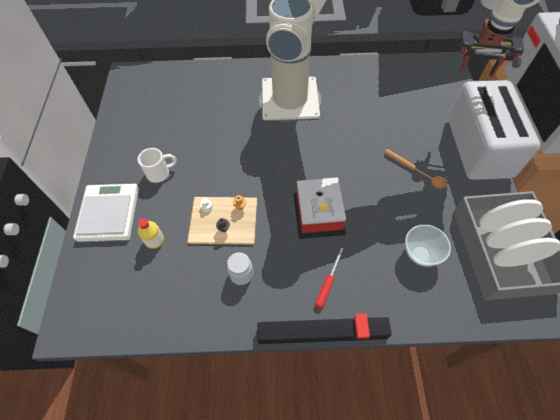

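The top view (crop scale 2.667) shows the bore at about (231,222) in full-picture pixels and the yellow tab at (229,195), towards +x. The bronze bushing is at (324,226), the black one at (342,198) and the white coupling at (363,229). The scene view agrees with this. I'll go over the base first for a close look.

```bash
python3 -c "
from h import *
c=cams.get_calibration('wrist');print(c['mount'],c['mtx'],ctrl.tcp_to_grasp)
o=get_obs();print(Ro.from_rotvec(o['orientation']).as_matrix().round(3))"
python3 -m creep '[0.01,-0.015,0.01,0, 0.03,-0.045,0.02,0, 0.05,-0.075,0.03,0, 0.075,-0.11,0.04,0, 0.1,-0.145,0.05,0, 0.12,-0.18,0.06,0, 0.145,-0.215,0.07,0, 0.165,-0.245,0.08,0, 0.185,-0.275,0.08,0, 0.2,-0.3,0.08,0]'
```

```text
[[-6.42297767e-04 -9.68492275e-01 -2.49042770e-01  6.82535261e+01]
 [ 9.99999629e-01 -4.79139554e-04 -7.15758871e-04 -7.74573144e-01]
 [ 5.73880696e-04 -2.49043137e-01  9.68492223e-01 -1.62578630e+02]
 [ 0.00000000e+00  0.00000000e+00  0.00000000e+00  1.00000000e+00]] [[367.80698454   0.         286.11436339]
 [  0.         367.80698454 210.8317647 ]
 [  0.           0.           1.        ]] 18.700000000000003
[[-0.975  0.223 -0.   ]
 [ 0.223  0.975 -0.   ]
 [ 0.    -0.    -1.   ]]
t: 1.63
ee_pos: [340.8, 307.3, 303.8]
orientation: [0.353, 3.12, 0.002]
ft_force: [0.4, -0.1, -0.3]
width: 87.8
grasp_force: 0.0
```

```bash
python3 -m creep '[0.02,-0.025,0,0.03, 0.04,-0.055,0,0.08, 0.06,-0.085,0,0.15, 0.08,-0.115,0,0.225, 0.105,-0.15,0,0.225, 0.13,-0.185,0,0.225, 0.15,-0.215,0,0.225, 0.165,-0.235,0,0.225, 0.165,-0.235,0,0.225]'
python3 - <<'E'
from h import *
np.set_printoptions(precision=1,suppress=True)
im,d,K,M=grab("wrist");save("w1",im);P=cloud(d,K,M);np.savez("w1",im=im,d=d,K=K,M=M)
for t in("bore","tab","fork"):
    for b in boxes_of("wrist",t)[:2]:
        u,v=map(int,np.round(b["centre"]));print(t,b["centre"],round(b["score"],2),P[v,u])
E
```

```text
t: 2.38
ee_pos: [506.7, 70.9, 302.8]
orientation: [0.006, 3.14, -0.001]
ft_force: [-0.1, 0.5, -0.5]
width: 87.5
grasp_force: 0.0
bore [287.2, 198.6] 0.95 [521.3  70.7  94.6]
bore [63.0, 170.0] 0.29 [ 494.9 -175.7   62.5]
tab [291.2, 244.2] 0.85 [566.1  74.6 106.8]
fork [287.4, 241.3] 0.58 [563.   70.5 106.4]
fork [34.2, 235.8] 0.51 [ 572.9 -225.    57. ]
```

View pics/w1.png

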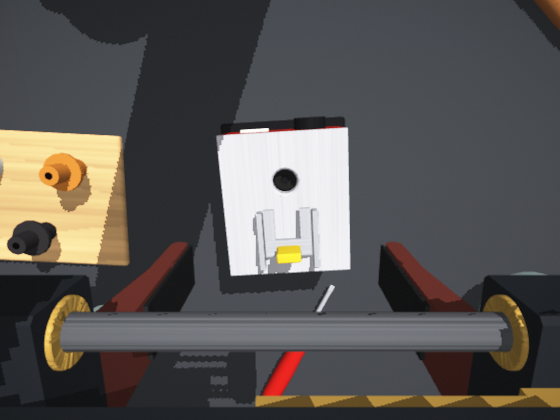

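The wrist view shows the bore at (285,180), the yellow tab at (289,254) and the bronze bushing at the left, with its collar top at about (48,175). The base is turned by a few degrees. Next I'll measure the bore centre, the base yaw and the tab.

```bash
cat > m.py <<'E'
from h import *
np.set_printoptions(precision=2,suppress=True)
def measure(im,d,K,M):
    P=cloud(d,K,M); g=im.max(2).astype(int); hsv=cv2.cvtColor(im,cv2.COLOR_RGB2HSV)
    al=(abs(P[...,2]-94)<5)&(hsv[...,1]<60)&(d>0)
    n,L,S,C=cv2.connectedComponentsWithStats(al.astype(np.uint8)); k=1+np.argmax(S[1:,4])
    cs,_=cv2.findContours((L==k).astype(np.uint8),cv2.RETR_CCOMP,cv2.CHAIN_APPROX_NONE)
    out=max(cs,key=len)[:,0]
    W=np.array([onplane(u,v,94,K,M)[:2] for u,v in out],np.float32)
    print("al rect",cv2.minAreaRect(W),np.median(P[L==k][:,2]))
    x,y,w,h=S[k,:4]
    r=np.zeros(g.shape,bool); r[y+4:y+h-4,x+4:x+w-4]=1
    dk=(r&(g<90)).astype(np.uint8); n,L2,S2,C2=cv2.connectedComponentsWithStats(dk)
    for i in range(1,n):
        if S2[i,4]>60:
            c,_=cv2.findContours((L2==i).astype(np.uint8),0,1)
            W=np.array([onplane(u,v,94,K,M)[:2] for u,v in c[0][:,0]],np.float32)
            print("dark",S2[i,4],C2[i],onplane(*C2[i],94,K,M),cv2.minEnclosingCircle(W))
    ye=(hsv[...,0]>20)&(hsv[...,0]<35)&(hsv[...,1]>150)&(g>100)&r
    yt=ye&(abs(P[...,2]-132)<6)
    print("tab",yt.sum(),ye.sum(),np.median(P[ye],0),P[ye].max(0),np.argwhere(ye).mean(0))
    if yt.sum()>8: print(cv2.minAreaRect(P[yt][:,:2].astype(np.float32)),np.median(P[yt],0))
E
python3 - <<'E'
from m import *
for n in("w1","top"):
    a=np.load(n+".npz"); print(n); measure(a["im"],a["d"],a["K"],a["M"])
    im,d,K,M=a["im"],a["d"],a["K"],a["M"];P=cloud(d,K,M)
    # bushing collar top: highest points near bush
    s=(abs(P[...,0]-495)<40)&(abs(P[...,1]+176)<40)&(P[...,2]>67)&(d>0); print("bush top",s.sum(),P[s].mean(0),P[s].max(0),P[s].min(0))
    b=(abs(P[...,0]-520)<60)&(abs(P[...,1]+176)<60)&(d>0)&(P[...,2]<35)&(P[...,2]>5);print("board z",np.median(P[b][:,2]))
E
```

```text
w1
al rect ((527.5277099609375, 69.88157653808594), (150.37005615234375, 130.1291046142578), 3.1531198024749756) 94.3514749621726
dark 400 [284.67 179.67] [501.26  68.39  94.  ] ((501.677734375, 68.27838897705078), 11.851166725158691)
dark 362 [223.43 242.91] [569.19   2.68  94.  ] ((557.7146606445312, 3.0876355171203613), 42.8509407043457)
tab 259 381 [567.69  71.5  131.22] [575.9   83.08 134.44] [254.09 288.35]
((570.9409790039062, 71.90361785888672), (9.781983375549316, 22.458641052246094), 0.934434711933136) [570.14  72.38 132.04]
bush top 366 [ 498.45 -184.44   71.94] [ 508.93 -174.63   74.45] [ 488.14 -196.25   67.13]
board z 12.385243952265
top
al rect ((528.7216796875, 71.36968231201172), (150.06336975097656, 130.16783142089844), 3.24714732170105) 94.3674230620507
tab 31 31 [572.26  73.88 132.66] [576.03  84.34 137.57] [194.26 228.81]
((571.6453247070312, 73.65872955322266), (8.352070808410645, 21.196287155151367), 2.489548921585083) [572.26  73.88 132.66]
bush top 51 [ 500.59 -184.63   72.28] [ 510.   -175.21   76.44] [ 490.63 -195.31   67.31]
board z 12.053608329139706
```

```bash
python3 -m creep '[0,-0.015,-0.01,0.01, -0.001,-0.045,-0.03,0.03, -0.002,-0.08,-0.05,0.055, -0.004,-0.115,-0.07,0.055, -0.005,-0.15,-0.09,0.055, -0.006,-0.185,-0.11,0.055, -0.007,-0.22,-0.13,0.055, -0.008,-0.245,-0.145,0.055, -0.008,-0.255,-0.15,0.055, -0.008,-0.255,-0.15,0.055]'
cat > b.py <<'E'
from h import *
np.set_printoptions(precision=2,suppress=True)
im,d,K,M=grab("wrist");np.savez("w2",im=im,d=d,K=K,M=M);P=cloud(d,K,M);save("w2",im)
print(boxes_of("wrist","bush")[:1],get_obs()["ee_pos"],get_obs()["orientation"])
s=(abs(P[...,0]-498)<30)&(abs(P[...,1]+184)<30)&(d>0)
for lo,hi in((69,78),(42,54)):
    q=s&(P[...,2]>lo)&(P[...,2]<hi); print(q.sum(),np.median(P[q][:,2]),cv2.minEnclosingCircle(P[q][:,:2].astype(np.float32)),P[q].mean(0))
E
python3 b.py
```

```text
t: 3.42
ee_pos: [495.6, -181.0, 151.6]
orientation: [0.085, -3.138, -0.001]
ft_force: [-0.5, 1.6, -0.6]
width: 87.6
grasp_force: 0.0
[{'centre': [280.4, 216.8], 'score': 0.62}] [ 496.53 -179.55  153.14] [-0.09  3.14  0.  ]
758 72.35931269175748 ((499.2918701171875, -186.236572265625), 10.894376754760742) [ 498.89 -186.22   72.32]
1673 48.383604136695965 ((499.086181640625, -186.07806396484375), 21.85573959350586) [ 495.53 -186.18   48.37]
```

View pics/w2.png

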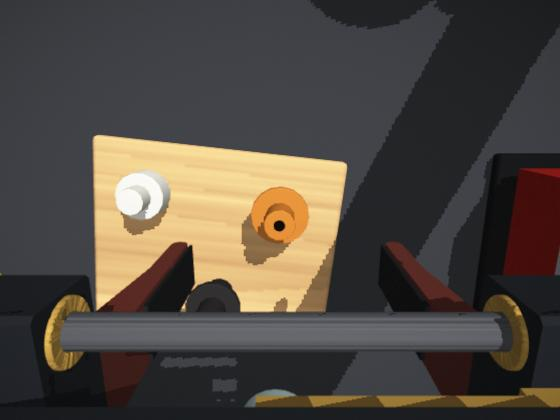

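The bronze bushing is upright between the fingers, with its spot at (279,226), and the black one is at (212,298). The arm was still settling, so I'll wait briefly and measure again.

```bash
python3 -m creep '[0,0,0,0,0,0,0,0,0,0,0,0]'; python3 b.py; python3 b.py; python3 -c "
from h import *
for i in range(3): print(get_obs()['ee_pos'],Ro.from_rotvec(get_obs()['orientation']).as_matrix().round(4)[:,1])"
```

```text
t: 3.77
ee_pos: [496.9, -179.7, 153.6]
orientation: [-0.089, 3.139, -0.001]
ft_force: [-0.1, -0.4, 0.7]
width: 87.9
grasp_force: 0.0
[] [ 496.68 -180.03  153.28] [-0.09  3.14 -0.  ]
745 72.38817230497534 ((499.3387451171875, -185.99554443359375), 11.02513313293457) [ 498.82 -186.23   72.3 ]
1668 48.32884961768394 ((499.2856140136719, -186.13577270507812), 22.053447723388672) [ 495.62 -186.14   48.34]
[{'centre': [281.4, 210.3], 'score': 0.76}] [ 496.5  -180.38  153.02] [-0.09  3.14 -0.  ]
749 72.41724767588161 ((499.1795959472656, -186.38719177246094), 10.924934387207031) [ 498.79 -186.24   72.35]
1665 48.36105333443578 ((499.2908630371094, -186.20791625976562), 21.97030258178711) [ 495.62 -186.11   48.35]
[ 496.50327232 -180.37541024  153.01907948] [-5.580e-02  9.984e-01 -3.000e-04]
[ 496.50327232 -180.37541024  153.01907948] [-5.580e-02  9.984e-01 -3.000e-04]
[ 496.50327232 -180.37541024  153.01907948] [-5.580e-02  9.984e-01 -3.000e-04]
```

```bash
python3 -m creep '[0.001,-0.003,-0.01,0, 0.0026,-0.006,-0.03,0, 0.0026,-0.006,-0.05,0, 0.0026,-0.006,-0.07,0, 0.0026,-0.006,-0.085,0, 0.0026,-0.006,-0.093,0, 0.0026,-0.006,-0.097,0, 0.0026,-0.006,-0.097,0, 0.0026,-0.006,-0.097,0]'
python3 -m creep '[0,0,0,0,0,0,0,0,0,0,0,0,0,0,0,0,0,0,0,0,0,0,0,0,0,0,0,0,0,0,0,0]' 0.1
```

```text
t: 4.72
ee_pos: [499.2, -186.9, 55.9]
orientation: [-0.087, 3.14, -0.0]
ft_force: [-1.2, -0.6, -0.0]
width: 88.1
grasp_force: 0.0
t: 5.38
ee_pos: [498.9, -186.7, 55.7]
orientation: [-0.087, 3.14, -0.0]
ft_force: [0.7, -0.2, 0.5]
width: 38.0
grasp_force: 0.0
```

```bash
python3 -m creep '[0,0,0,0,0,0,0,0,0,0,0,0,0,0,0,0,0,0,0,0,0,0,0,0]' 0.1
python3 -m creep '[0,0,0.005,0, 0,0,0.015,0, 0,0,0.03,0, 0,0,0.05,0, 0,0,0.075,0, 0,0,0.1,0, 0,0,0.12,0, 0,0,0.13,0, 0,0,0.13,0]'
```

```text
t: 5.88
ee_pos: [498.9, -186.7, 55.6]
orientation: [0.087, -3.14, -0.0]
ft_force: [-0.2, 1.1, -0.9]
width: 21.2
grasp_force: 30.0
t: 6.63
ee_pos: [500.2, -187.3, 188.4]
orientation: [-0.087, 3.136, -0.003]
ft_force: [0.6, -0.3, -2.5]
width: 21.4
grasp_force: 30.0
```

```bash
python3 -m creep '[0,0.01,0,0, 0,0.03,0,0, 0,0.06,0,0, 0,0.09,0,0, 0.001,0.12,0,0, 0.001,0.15,0,0, 0.001,0.175,0,0, 0.001,0.19,0,0, 0.001,0.195,0,0, 0.001,0.195,0,0]'
python3 -m creep '[0,0,0,0,0,0,0,0,0,0,0,0,0,0,0,0,0,0,0,0]'
python3 - <<'E'
from m import *
for i in range(2):
    print(get_obs()["ee_pos"])
    im,d,K,M=grab("wrist");np.savez("w3",im=im,d=d,K=K,M=M);save("w3",im);measure(im,d,K,M)
o=get_obs();print(o["ee_pos"],o["orientation"],o["ft_force"])
P=cloud(d,K,M)
T=np.eye(4);T[:3,:3]=Ro.from_rotvec(o["orientation"]).as_matrix();T[:3,3]=o["ee_pos"]
Q=(P-T[:3,3])@T[:3,:3]   # tool coords
s=(d>0)&(abs(Q[...,0])<40)&(abs(Q[...,1])<30)&(Q[...,2]>-10)&(Q[...,2]<55)
print(s.sum())
q=s&(Q[...,2]>5)&(Q[...,2]<11);print("shoulder",q.sum(),cv2.minEnclosingCircle(Q[q][:,:2].astype(np.float32)),np.median(Q[q],0))
E
```

```text
t: 7.47
ee_pos: [498.8, 9.6, 184.4]
orientation: [0.09, -3.138, -0.0]
ft_force: [1.2, 0.1, -2.4]
width: 21.8
grasp_force: 30.0
t: 7.88
ee_pos: [499.9, 7.6, 185.7]
orientation: [-0.085, 3.14, -0.0]
ft_force: [-0.0, -0.1, -2.5]
width: 21.1
grasp_force: 30.0
[499.92   7.58 185.67]
al rect ((499.45556640625, 68.30682373046875), (93.69220733642578, 130.21762084960938), 3.0598762035369873) 94.38996250442355
dark 675 [368.96 220.32] [500.71  66.43  94.  ] ((500.8813171386719, 66.41799926757812), 11.595842361450195)
dark 325 [462.79 251.99] [521.1  137.91  94.  ] ((514.6526489257812, 138.42919921875), 24.96498680114746)
dark 217 [313.07 262.73] [535.42  28.68  94.  ] ((533.7198486328125, 29.645740509033203), 12.004443168640137)
  return _methods._mean(a, axis=axis, dtype=dtype,
  ret = um.true_divide(
Traceback (most recent call last):
  File "m.py", line 21, in measure
    print("tab",yt.sum(),ye.sum(),np.median(P[ye],0),P[ye].max(0),np.argwhere(ye).mean(0))
                                                     ~~~~~~~~~^^^
ValueError: zero-size array to reduction operation maximum which has no identity
```

View pics/w3.png

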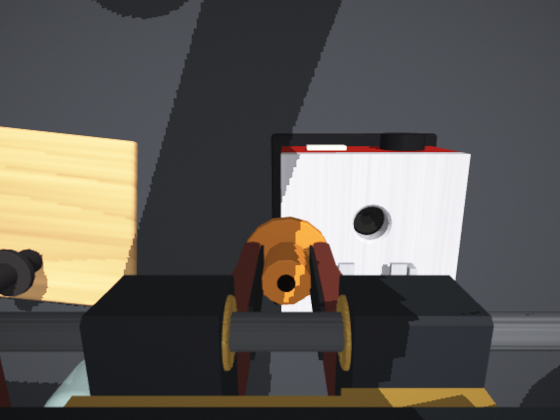

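The bushing hangs straight in the fingers. The bore is at about (372,222) with a lit inner wall on its right, so the dark blob is biased. I'll fit the rim from the depth image instead.

Run:
```python
from h import *
np.set_printoptions(precision=2,suppress=True)
def hole(n,c):
    a=np.load(n+".npz");im,d,K,M=[a[k] for k in("im","d","K","M")];P=cloud(d,K,M)
    v,u=np.indices(d.shape)
    r=np.stack([(u-K[0,2])/K[0,0],(v-K[1,2])/K[1,1],np.ones(d.shape)],-1)@M[:3,:3].T
    W=M[:3,3]+r*((94.4-M[2,3])/r[...,2])[...,None]
    near=np.hypot(W[...,0]-c[0],W[...,1]-c[1])<24
    for th in(93,92,90):
        s=near&(P[...,2]<th)&(d>0); q=W[s][:,:2].astype(np.float32); print(n,"depth",th,s.sum(),cv2.minEnclosingCircle(q),q.mean(0),(q.max(0)+q.min(0))/2,q.max(0)-q.min(0))
    g=im.min(2).astype(int); bg=np.median(g[near])
    s=near&(g<bg-25); q=W[s][:,:2].astype(np.float32); print(n,"gray",bg,s.sum(),cv2.minEnclosingCircle(q),q.mean(0),(q.max(0)+q.min(0))/2,q.max(0)-q.min(0))
    return im,d,K,M,P
hole("w1",(501.5,68.3)); im,d,K,M,P=hole("w3",(501.,68))
o=get_obs();print(o["ee_pos"],o["orientation"])
T=np.eye(4);T[:3,:3]=Ro.from_rotvec(o["orientation"]).as_matrix();T[:3,3]=o["ee_pos"]
Q=(P-T[:3,3])@T[:3,:3]
hsv=cv2.cvtColor(im,cv2.COLOR_RGB2HSV);col=(hsv[...,1]>150)&(hsv[...,0]>8)&(hsv[...,0]<25)
b=(d>0)&col&(abs(Q[...,0])<40)&(abs(Q[...,1])<25)
for lo,hi in((-20,-13),(5,11)):
    q=b&(Q[...,2]>lo)&(Q[...,2]<hi);print(q.sum(),cv2.minEnclosingCircle(Q[q][:,:2].astype(np.float32)),np.median(Q[q],0),Q[q].min(0),Q[q].max(0))
```

```text
w1 depth 93 569 ((501.8778076171875, 69.65774536132812), 23.24761390686035) [502.45  68.63] [503.36  69.29] [42.37 41.56]
w1 depth 92 486 ((498.3172912597656, 70.06434631347656), 17.87569236755371) [502.11  68.55] [499.18  69.21] [33.87 25.54]
w1 depth 90 461 ((502.08819580078125, 68.60700988769531), 12.442673683166504) [501.95  68.54] [502.14  68.71] [23.75 24.51]
w1 gray 238.0 549 ((500.9634704589844, 69.027587890625), 13.970110893249512) [501.31  68.75] [501.13  69.22] [25.77 27.55]
w3 depth 93 1060 ((501.6553955078125, 67.24137115478516), 23.63772964477539) [502.47  68.03] [502.62  69.36] [43.83 42.05]
w3 depth 92 931 ((500.27630615234375, 63.594322204589844), 18.299774169921875) [502.1   67.78] [501.93  65.26] [26.49 31.72]
w3 depth 90 871 ((498.89483642578125, 63.374759674072266), 17.2830753326416) [501.79  67.52] [501.31  64.58] [25.23 30.37]
w3 gray 241.0 1069 ((502.0101013183594, 68.7773208618164), 14.08652114868164) [501.44  68.47] [501.6   68.68] [26.26 27.75]
[499.89   7.72 185.67] [-0.09  3.14 -0.  ]
1681 ((-0.5726436376571655, -0.9457765221595764), 11.054816246032715) [  1.05  -0.93 -16.78] [-11.41 -11.4  -18.97] [ 10.25   9.54 -13.02]
1677 ((-0.588165283203125, -0.7317891120910645), 21.99778938293457) [13.15 -0.94  7.16] [-20.22 -20.12   5.01] [21.09 18.13 10.95]
```

```bash
python3 -m creep '[0,0.008,0,0, 0.0005,0.025,0,0, 0.001,0.042,0,0, 0.0013,0.055,0,0, 0.0013,0.0617,0,0, 0.0013,0.0617,0,0, 0.0013,0.0617,-0.01,0, 0.0013,0.0617,-0.022,0, 0.0013,0.0617,-0.032,0, 0.0013,0.0617,-0.036,0]'
python3 -m creep '[0,0,0,0,0,0,0,0,0,0,0,0,0,0,0,0]'
```

```text
t: 8.77
ee_pos: [500.0, 69.3, 147.7]
orientation: [0.086, -3.138, 0.001]
ft_force: [-0.2, -0.1, -2.3]
width: 21.2
grasp_force: 30.0
t: 9.1
ee_pos: [501.6, 69.9, 150.1]
orientation: [-0.086, 3.139, 0.0]
ft_force: [-0.2, 0.6, -3.0]
width: 21.1
grasp_force: 30.0
```

```bash
python3 -m creep '[-0.0003,-0.0004,-0.004,0, -0.0003,-0.0004,-0.008,0, -0.0003,-0.0004,-0.011,0, -0.0003,-0.0004,-0.014,0, -0.0003,-0.0004,-0.017,0, -0.0003,-0.0004,-0.019,0, -0.0003,-0.0004,-0.02,0, -0.0003,-0.0004,-0.02,0, -0.0003,-0.0004,-0.02,0]'
```

```text
t: 9.85
ee_pos: [501.2, 69.3, 129.7]
orientation: [-0.087, 3.14, -0.001]
ft_force: [1.9, -3.6, -2.2]
width: 21.5
grasp_force: 30.0
```

```bash
cat > s.py <<'E'
from h import *
import time
np.set_printoptions(precision=2,suppress=True)
def st():
    o=get_obs(); print(o["t"],o["ee_pos"],o["ft_force"],o["moment"],o["width"],o["grasp_force"])
st()
E
python3 s.py
```

```text
9.85 [501.22  69.34 129.75] [ 1.91 -3.56 -2.23] [-0.67 -0.36 -0.03] 21.46446729877745 29.951928555965424
```

```bash
python3 -m creep '[0.0002,-0.0004,0,0, 0.0002,-0.0004,0,0, 0.0002,-0.0004,-0.001,0, 0.0002,-0.0004,-0.002,0, 0.0002,-0.0004,-0.002,0]'; python3 s.py
```

```text
t: 10.27
ee_pos: [501.2, 69.2, 127.6]
orientation: [-0.087, 3.14, -0.0]
ft_force: [2.2, -2.7, -1.7]
width: 20.9
grasp_force: 30.0
10.2667 [501.17  69.16 127.61] [ 2.24 -2.66 -1.67] [-0.49 -0.39 -0.03] 20.907782188116006 29.957350194454193
```

```bash
python3 -m creep '[0.0004,-0.0005,0,0, 0.0006,-0.0008,0,0, 0.0006,-0.0008,-0.001,0, 0.0006,-0.0008,-0.002,0, 0.0006,-0.0008,-0.002,0, 0.0006,-0.0008,-0.002,0]'; python3 s.py
```

```text
t: 10.77
ee_pos: [501.4, 68.4, 125.4]
orientation: [0.087, -3.14, -0.0]
ft_force: [-0.1, -0.2, -3.2]
width: 21.7
grasp_force: 30.0
10.7667 [501.39  68.43 125.44] [-0.11 -0.25 -3.21] [-0.   -0.11  0.01] 21.696288723613367 29.95814323425293
```

```bash
python3 -m creep '[0,0,-0.001,0, 0,0,-0.002,0, 0,0,-0.003,0, 0,0,-0.004,0, 0,0,-0.005,0, 0,0,-0.006,0, 0,0,-0.007,0, 0,0,-0.007,0, 0,0,-0.007,0]'; python3 s.py
```

```text
t: 11.52
ee_pos: [502.2, 68.4, 119.5]
orientation: [-0.087, 3.139, 0.0]
ft_force: [-2.2, -1.4, 9.3]
width: 21.5
grasp_force: 30.0
11.5167 [502.24  68.43 119.54] [-2.21 -1.43  9.27] [-0.04  0.42 -0.03] 21.497681865197073 29.997003078460693
```

```bash
python3 -m creep '[-0.0002,-0.0002,-0.0005,0, -0.0004,-0.0003,-0.001,0, -0.0004,-0.0003,-0.0015,0, -0.0004,-0.0003,-0.002,0, -0.0004,-0.0003,-0.0025,0, -0.0004,-0.0003,-0.003,0, -0.0004,-0.0003,-0.0035,0, -0.0004,-0.0003,-0.004,0, -0.0004,-0.0003,-0.004,0]'; python3 s.py
```

```text
t: 12.27
ee_pos: [502.3, 68.4, 116.2]
orientation: [-0.086, 3.138, 0.001]
ft_force: [-3.1, 1.3, 14.0]
width: 21.7
grasp_force: 30.0
12.2667 [502.35  68.37 116.16] [-3.12  1.3  13.98] [ 0.14  0.6  -0.  ] 21.663315163209063 30.02218633890152
```

```bash
python3 -m creep '[-0.0004,0,-0.0005,0, -0.0008,0,-0.001,0, -0.0008,0,-0.0015,0, -0.0008,0,-0.002,0, -0.0008,0,-0.0025,0, -0.0008,0,-0.003,0, -0.0008,0,-0.0035,0, -0.0008,0,-0.004,0, -0.0008,0,-0.0045,0, -0.0008,0,-0.005,0]'; python3 s.py
```

```text
t: 13.1
ee_pos: [502.1, 68.4, 111.4]
orientation: [-0.086, 3.137, 0.001]
ft_force: [-1.6, 0.1, 14.2]
width: 21.4
grasp_force: 30.0
13.1 [502.08  68.36 111.36] [-1.64  0.08 14.25] [0.09 0.39 0.01] 21.367309759302536 30.020956993103027
```

```bash
python3 -m creep '[-0.0002,0,-0.0005,0, -0.0004,0,-0.001,0, -0.0004,0,-0.0015,0, -0.0004,0,-0.002,0, -0.0004,0,-0.0025,0, -0.0004,0,-0.003,0, -0.0004,0,-0.0035,0, -0.0004,0,-0.004,0, -0.0004,0,-0.0045,0, -0.0004,0,-0.005,0]'; python3 s.py
```

```text
t: 13.93
ee_pos: [501.9, 68.4, 106.4]
orientation: [-0.087, 3.137, 0.001]
ft_force: [-1.2, 0.8, 14.8]
width: 21.0
grasp_force: 30.0
13.9333 [501.88  68.38 106.42] [-1.24  0.82 14.77] [ 0.11  0.31 -0.01] 20.99327542997177 30.019355714321136
```

```bash
python3 -m creep '[0,0,-0.0005,0, 0,0,-0.001,0, 0,0,-0.0015,0, 0,0,-0.002,0,0,0,-0.002,0]'; python3 s.py;  python3 -m creep '[0,0,-0.0003,0, 0,0,-0.0005,0, 0,0,-0.0005,0]'; python3 s.py
```

```text
t: 14.35
ee_pos: [501.9, 68.4, 104.4]
orientation: [-0.087, 3.137, 0.001]
ft_force: [-1.9, 0.9, 13.8]
width: 20.9
grasp_force: 30.0
14.35 [501.88  68.35 104.36] [-1.91  0.92 13.75] [0.08 0.31 0.03] 20.905487479694774 30.01827836036682
t: 14.6
ee_pos: [501.9, 68.4, 104.0]
orientation: [-0.086, 3.137, 0.001]
ft_force: [-2.0, -0.4, 15.5]
width: 21.3
grasp_force: 30.0
14.6 [501.88  68.36 103.99] [-1.96 -0.38 15.49] [ 0.04  0.3  -0.02] 21.29748751448704 30.02095252275467
```

```bash
for i in 1 2; do python3 -m creep '[0,0,-0.0003,0, 0,0,-0.0005,0, 0,0,-0.0005,0]' >/dev/null; python3 s.py; done
```

```text
14.85 [501.89  68.37 103.61] [-1.85 -0.1  17.11] [0.   0.43 0.01] 20.807797435205543 30.02345234155655
15.1 [501.92  68.41 103.29] [-3.39 -0.08 19.17] [ 0.02  0.59 -0.02] 21.183005540397165 30.026054978370667
```

```bash
python3 -m creep '[0,0,0.001,0, 0,0,0.002,0, 0,0,0.003,0, 0,0,0.0035,0, 0,0,0.0035,0,0,0,0.0035,0]'; python3 s.py
```

```text
t: 15.6
ee_pos: [501.5, 68.4, 105.8]
orientation: [-0.087, 3.137, 0.001]
ft_force: [0.5, 0.8, 7.4]
width: 20.6
grasp_force: 30.0
15.6 [501.52  68.36 105.8 ] [0.5  0.81 7.44] [0.17 0.01 0.03] 20.59114532487557 29.99154657125473
```

```bash
python3 -m creep '[0,0,0.001,0, 0,0,0.0015,0, 0,0,0.0015,0]';python3 s.py;  python3 -m creep '[0,0,0,0,0,0,0,0,0,0,0,0,0,0,0,0]' 0.4; python3 s.py
```

```text
t: 15.85
ee_pos: [501.2, 68.3, 106.8]
orientation: [-0.087, 3.138, 0.001]
ft_force: [2.8, 1.0, 2.2]
width: 21.1
grasp_force: 30.0
15.85 [501.25  68.31 106.78] [2.78 0.99 2.23] [ 0.33 -0.45  0.02] 21.06065279783555 29.9808669090271
t: 16.18
ee_pos: [499.5, 67.9, 105.8]
orientation: [0.087, -3.139, 0.0]
ft_force: [-0.7, -0.4, 0.0]
width: 35.1
grasp_force: 0.0
16.1833 [499.48  67.95 105.77] [-0.74 -0.35  0.03] [ 0.05  0.06 -0.02] 35.09372705530903 0.0
```

```bash
python3 -m creep '[0,0,0.003,0, 0,0,0.01,0, 0,0,0.025,0, 0,0,0.045,0, 0,0,0.065,0, 0,0,0.085,0, 0,0,0.1,0, 0,0,0.11,0, 0,0,0.11,0, 0,0,0.11,0]' 0
python3 - <<'E'
from h import *
np.set_printoptions(precision=2,suppress=True)
o=get_obs();im,d,K,M=grab("wrist");np.savez("w4",im=im,d=d,K=K,M=M);save("w4",im);P=cloud(d,K,M);print(o["ee_pos"],o["width"])
hsv=cv2.cvtColor(im,cv2.COLOR_RGB2HSV)
s=(d>0)&(abs(P[...,0]-501.7)<30)&(abs(P[...,1]-68.5)<30)
for lo,hi in((118,130),(97,106),(90,97)):
    q=s&(P[...,2]>lo)&(P[...,2]<hi);print(lo,q.sum(),np.median(P[q][:,2]),cv2.minEnclosingCircle(P[q][:,:2].astype(np.float32)))
ye=(hsv[...,0]>20)&(hsv[...,0]<35)&(hsv[...,1]>150)&(abs(P[...,2]-132)<5)&(abs(P[...,0]-565)<30)&(abs(P[...,1]-70)<30)
print(ye.sum(),cv2.minAreaRect(P[ye][:,:2].astype(np.float32)) if ye.sum() else 0,np.median(P[ye],0))
E
```

```text
t: 17.02
ee_pos: [500.2, 68.1, 216.4]
orientation: [-0.087, 3.139, 0.0]
ft_force: [0.0, -0.3, -0.1]
width: 0.3
grasp_force: 0.0
[500.15  68.06 216.45] 0.3445892262495966
118 714 124.12799030997704 ((502.334228515625, 68.1003189086914), 10.99161434173584)
97 1619 100.17371542505794 ((511.91937255859375, 71.99827575683594), 32.19948959350586)
90 3097 93.87565691991074 ((501.32940673828125, 68.47816467285156), 41.81342697143555)
22 ((569.6000366210938, 71.36048889160156), (6.845391750335693, 0.7537176609039307), 3.1458425521850586) [568.43  71.35 130.9 ]
```

View pics/w4.png

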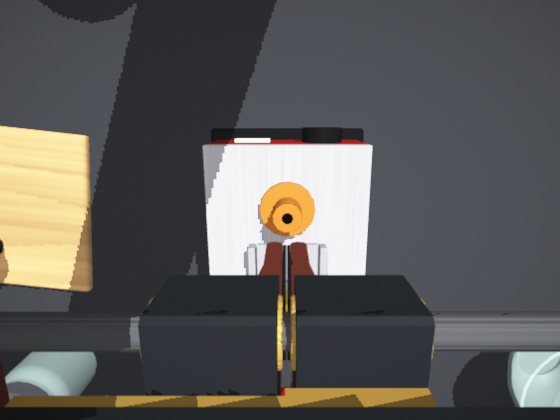

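The bushing is seated: collar top at 124.1 mm, shoulder at 100.2 mm and aluminium at 93.9 mm, with the bushing centred at (287,210). Next I'll go behind the tab with the fingers shut.

```bash
python3 -m creep '[0.01,0.001,0,0, 0.03,0.002,0,0, 0.06,0.004,0,0, 0.085,0.005,0,0, 0.1015,0.006,0,0, 0.1015,0.006,0,0, 0.1015,0.006,-0.015,0, 0.1015,0.006,-0.035,0, 0.1015,0.006,-0.055,0, 0.1015,0.006,-0.07,0]'
python3 -m creep '[0,0,-0.01,0, 0,0,-0.02,0, 0,0,-0.028,0, 0,0,-0.032,0, 0,0,-0.032,0, 0,0,-0.032,0]'; python3 s.py
```

```text
t: 17.9
ee_pos: [600.0, 73.9, 143.6]
orientation: [0.087, -3.137, 0.0]
ft_force: [-0.5, -0.2, 0.4]
width: 0.5
grasp_force: 0.0
t: 18.4
ee_pos: [601.8, 74.1, 114.4]
orientation: [-0.087, 3.14, 0.0]
ft_force: [0.1, 0.0, -0.5]
width: 0.6
grasp_force: 0.0
18.4 [601.85  74.08 114.44] [ 0.07  0.04 -0.52] [0.05 0.02 0.02] 0.5678212045419828 0.0
```

```bash
python3 -m creep '[-0.003,0,0,0, -0.006,0,0,0, -0.01,-0.0005,0,0, -0.013,-0.0007,0,0, -0.016,-0.001,0,0, -0.019,-0.001,0,0, -0.022,-0.0012,0,0, -0.025,-0.0014,0,0, -0.028,-0.0015,0,0, -0.028,-0.0015,0,0]'; python3 s.py
python3 -m creep '[-0.002,0,0,0, -0.004,0,0,0, -0.006,-0.0003,0,0, -0.008,-0.0004,0,0, -0.008,-0.0004,0,0]'; python3 s.py
```

```text
t: 19.23
ee_pos: [573.0, 72.5, 114.3]
orientation: [0.087, -3.14, 0.0]
ft_force: [0.4, 0.4, 1.0]
width: 0.4
grasp_force: 0.3
19.2333 [572.97  72.51 114.25] [0.41 0.39 0.96] [ 0.01 -0.16  0.07] 0.4487070636749272 0.30682531418278813
t: 19.65
ee_pos: [565.0, 72.1, 114.1]
orientation: [0.087, -3.14, 0.0]
ft_force: [0.8, -0.3, 0.7]
width: 0.4
grasp_force: 0.5
19.65 [565.03  72.1  114.09] [ 0.83 -0.3   0.66] [-0.04 -0.18  0.01] 0.40216737457450785 0.5477953981608152
```

```bash
python3 -m creep '[-0.001,0,0,0, -0.002,0,0,0, -0.003,-0.0001,0,0, -0.0035,-0.0002,0,0,-0.0035,-0.0002,0,0]'; python3 s.py
python3 -m creep '[-0.001,0,0,0, -0.0015,0,0,0,-0.0015,0,0,0]'; python3 s.py
```

```text
t: 20.07
ee_pos: [564.0, 72.1, 114.7]
orientation: [-0.087, 3.136, 0.0]
ft_force: [7.9, -0.2, -1.1]
width: 0.4
grasp_force: 3.7
20.0667 [564.01  72.06 114.7 ] [ 7.88 -0.2  -1.14] [-0.03 -1.28  0.03] 0.3840434771760902 3.677857294678688
t: 20.32
ee_pos: [564.0, 72.1, 115.0]
orientation: [-0.087, 3.133, 0.0]
ft_force: [10.7, -1.6, -2.4]
width: 0.4
grasp_force: 5.6
20.3167 [563.96  72.11 114.98] [10.67 -1.6  -2.39] [-0.16 -1.91  0.06] 0.4370939347738715 5.580693930387497
```

```bash
python3 -m creep '[0.003,0,0,0, 0.01,0,0,0, 0.018,0.0005,0,0, 0.025,0.001,0,0, 0.03,0.001,0.01,0, 0.03,0.001,0.03,0, 0.03,0.001,0.06,0, 0.015,0.001,0.09,0, -0.015,-0.001,0.12,0, -0.05,-0.003,0.15,0]'
python3 -m creep '[-0.035,-0.002,0,0, -0.06,-0.003,0,0, -0.085,-0.005,0,0, -0.1,-0.005,0,0,-0.1,-0.005,0,0,-0.1,-0.005,0,0,-0.1,-0.005,0,0]' 1
python3 - <<'E'
from h import *
np.set_printoptions(precision=2,suppress=True)
o=get_obs();im,d,K,M=grab("wrist");np.savez("w5",im=im,d=d,K=K,M=M);P=cloud(d,K,M);print(o["ee_pos"],o["width"])
print([b for b in boxes_of("wrist","tab")[:1]])
hsv=cv2.cvtColor(im,cv2.COLOR_RGB2HSV)
ye=(hsv[...,0]>20)&(hsv[...,0]<35)&(hsv[...,1]>150)&(abs(P[...,2]-132)<4)&(abs(P[...,0]-555)<35)&(abs(P[...,1]-70)<30)
print(ye.sum(),cv2.minAreaRect(P[ye][:,:2].astype(np.float32)) if ye.sum() else 0)
s=(d>0)&(abs(P[...,0]-501.7)<15)&(abs(P[...,1]-68.5)<15)
q=s&(P[...,2]>118)&(P[...,2]<130);print(q.sum(),np.median(P[q][:,2]),cv2.minEnclosingCircle(P[q][:,:2].astype(np.float32)))
save("w5",cv2.resize(im[80:300,150:430],(560,440)))
E
```

```text
t: 21.15
ee_pos: [514.7, 69.2, 262.7]
orientation: [-0.087, 3.14, 0.0]
ft_force: [0.2, 0.4, 0.3]
width: 0.4
grasp_force: 0.0
t: 21.73
ee_pos: [415.9, 64.3, 261.4]
orientation: [-0.087, 3.139, 0.0]
ft_force: [-0.0, 0.4, -0.1]
width: 43.7
grasp_force: 0.0
[415.92  64.31 261.44] 43.70683797651475
[{'centre': [300.9, 299.4], 'score': 0.77}]
0 0
472 123.9095346705951 ((502.11407470703125, 68.50213623046875), 11.074274063110352)
```

View pics/w5.png

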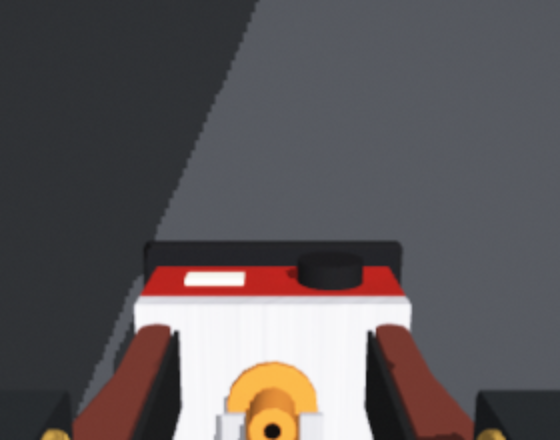

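The prongs now flank the collar (its spot at (272,430) in the crop). The tab is hidden, so I'll move over it to measure the fork's travel.

```bash
python3 -m creep '[0.01,0,0.01,0, 0.03,0.002,0.02,0, 0.06,0.004,0.03,0, 0.08,0.006,0.04,0, 0.09,0.006,0.04,0, 0.09,0.006,0.04,0,0.09,0.006,0.04,0,0.09,0.006,0.04,0]' 1
python3 - <<'E'
from h import *
np.set_printoptions(precision=2,suppress=True)
o=get_obs();im,d,K,M=grab("wrist");P=cloud(d,K,M);print(o["ee_pos"],o["width"])
hsv=cv2.cvtColor(im,cv2.COLOR_RGB2HSV)
ye=(hsv[...,0]>20)&(hsv[...,0]<35)&(hsv[...,1]>150)&(abs(P[...,2]-132)<5)&(abs(P[...,0]-555)<35)&(abs(P[...,1]-70)<30)
print(ye.sum(),cv2.minAreaRect(P[ye][:,:2].astype(np.float32)) if ye.sum() else 0)
s=(d>0)&(abs(P[...,0]-501.7)<15)&(abs(P[...,1]-68.5)<15)
q=s&(P[...,2]>118)&(P[...,2]<130);print(q.sum(),np.median(P[q][:,2]),cv2.minEnclosingCircle(P[q][:,:2].astype(np.float32)))
save("w6",cv2.resize(im[100:320,150:430],(560,440)))
E
```

```text
t: 22.5
ee_pos: [503.1, 70.0, 299.5]
orientation: [0.086, -3.138, 0.0]
ft_force: [-0.3, 0.5, -0.2]
width: 87.7
grasp_force: 0.0
[503.09  69.99 299.52] 87.7043002537493
268 ((546.1367797851562, 70.45118713378906), (10.008376121520996, 22.8336181640625), 2.3611958026885986)
419 124.01598105945453 ((502.0862121582031, 68.2447509765625), 10.843401908874512)
```

View pics/w6.png

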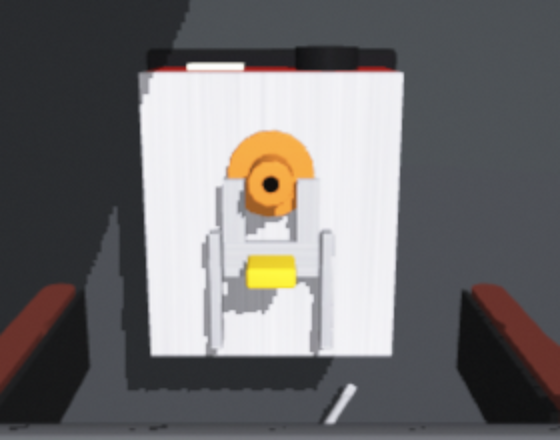

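The prongs straddle the collar over the flush shoulder. The tab, at about (271,271) in the crop, is 44.1 mm from the bore axis, which is about 30 mm of travel, so the fork is fully shut. The arm is clear, so I'll hand the job in.

```bash
python3 -m creep '[0,0,0,0,0,0,0,0,0,0,0,0]' | head -2; python3 -c "
from workcell import ticket
print(ticket.close_job())"
```

```text
t: 22.8
ee_pos: [504.1, 70.2, 300.8]
the job is handed in; nothing more can be done
None
```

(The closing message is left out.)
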